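# Load the temperature logger into the bottle basket

## Task

Take the square-headed temperature logger out of the drying rack and lower it gently, without dropping it, into the guide tube standing among the bottles in the wire basket, until its flange sits fully home on the tube's rim. Then swing the hold-down bar closed over the logger's head, right to its stop, so that the logger cannot float out in the bath. Leave the other wands in the rack and everything else where it stands.

Things in the scene. Friction and masses are not known exactly. Their poses are not given: they have to be found in the camera images.
- logger: temperature logger, a loose upright wand (0.11-0.23 kg, 136 mm): steel rod dia. 20 x 80 mm with tapered end, round flange dia. 42 x 6 mm, then a square white plastic head 28 x 28 x 50 mm. Origin: centre of the rod's bottom end, z up the rod; flange underside at z = 80, head z = 86 to 136 mm, faces square to x and y. Hangs by its flange in any one of the rack's holes; any yaw will do in the tube
- ball_wand: bystander: a loose steel wand: 20 mm rod 80 mm long, a 42 mm round flange 6 mm thick on top of it, and above the flange a white ball of 36 mm diameter (top at 130 mm). Origin at the rod's bottom end. Stays in the rack
- tee_wand: bystander: a loose steel wand: 20 mm rod 80 mm long, a 42 mm round flange 6 mm thick on top of it, and above the flange a white T-handle, its 56 mm crossbar along its x, 14 mm thick (top at 124 mm). Origin at the rod's bottom end. Stays in the rack
- rack: white drying rack, fixed, 90 (x) x 210 (y) x 95 mm high, with three through holes of 25 mm in its top at y = -70, 0 and 70 mm, each holding one wand. Origin under its centre, on the bench. It may stand to the left or to the right of the basket
- basket: steel wire basket with capped bottles, fixed, 140 (x) x 280 (y) mm; rim and bottle caps 100 mm high. Origin: under its centre, on the bench. In its row nearer the robot (-x) stand the guide tube at x = -35, y = -35 mm and the bar's pivot post (12 mm thick) at x = -35, y = 50 mm; bottles fill most other places
- tube_mouth (a point): centre of the mouth of the upright metal guide tube, at its rim, 120 mm above the bench (axes as the basket's). Bore 22 mm, the top 10 mm flared to 31 mm; outside 39 mm at the rim; 104 mm deep. A seated logger rests with its flange on the rim, its bottom end 80 mm below this point, its head's top 176 mm above the bench
- hold_bar (a joint): angle (rad) of the flat hold-down bar on its upright pivot: 0 = closed at its stop, pointing from the pivot to the basket's -y, across the tube; grows to 1.75 counter-clockwise from above, away from the robot. Starts at 1.3 to 1.6. Level, 22 mm wide, 5 mm thick, underside 181 mm above the bench, 5 mm over a seated logger. Light friction (0.06 N m); stays where left
- bar_knob (a point): middle of the upright black round knob near the bar's free end, 14 mm diameter, 28 mm tall (186 to 214 mm above the bench), 125 mm from the pivot axis
- bar_pivot (a point): point on the bar's vertical pivot axis, at the bar's underside, 85 mm from the tube's axis on the basket's +y side
- bottle_a: bystander: loose white bottle with green cap, 57 mm diameter, 97 mm tall, origin under its centre
- bottle_b: bystander: a second loose bottle like bottle_a
- steel_cup: bystander: open steel cup, 84 mm diameter at the rim, 85 mm tall, origin under its centre
- spray_jar: bystander: clear jar with white cap, 70 mm diameter, 100 mm tall, origin under its centre
- spare_ring: bystander: loose green cap ring lying flat, 68 mm diameter, 16 mm high, origin under its centre
There are look-alikes about, which are no part of the job. Leave any blue, purple or red look-alike of the logger alone.

How it is judged:
On the way, in this order (a step that is already met when the one before it is completed fails the run):
1. the logger is fully home in the tube while the bar is still open (z of logger in the frame of tube_mouth below -0.077 m and horizontal distance between logger and tube_mouth below 0.005 m and angle between logger's own z axis and vertical below 0.08 rad and value of joint hold_bar above 0.8 rad), for 0.2 s.
2. the bar is swung closed over the seated logger (z of logger in the frame of tube_mouth below -0.077 m and horizontal distance between logger and tube_mouth below 0.005 m and angle between logger's own z axis and vertical below 0.08 rad and value of joint hold_bar below 0.1 rad), for 0.2 s.
At the end, for the whole second after the job is handed in: The logger stands upright (within 0.08 rad) in the guide tube, its bottom end at least 77 mm below the mouth and within 5 mm of the tube's axis, at rest; the bar is closed to within 0.1 rad of its stop (all of step 2 and linear speed of logger below 0.02 m/s); the robot touches nothing.
It fails at once if the logger is dropped down the tube (faster than 0.45 m/s inside it) (horizontal distance between logger and tube_mouth below 0.012 m and z of logger in the frame of tube_mouth below -0.005 m and linear speed of logger above 0.45 m/s).
It fails at once if another wand is moved more than 25 mm (distance of any of ball_wand, tee_wand from where it was at the start of the episode above 0.025 m).
It fails at once if a bystander on the bench is moved more than 40 mm (distance of any of bottle_a, bottle_b, steel_cup, spray_jar, spare_ring from where it was at the start of the episode above 0.04 m).
It also fails if it takes over 67 s, if anything falls off the work surface, if the arm or the gripper's body presses on something with over 40 N, if the wrist force passes 120 N, or if a joint passes its speed limit or range.

## Robot

A 7-joint arm with a two-finger parallel gripper is mounted at the origin on the work surface. World frame = base frame: x ahead of the robot, y to its left, z up, the work surface at z = 0. Lengths are in m, angles in rad, forces in N, time in s.
With the tool pointing down it reaches from about 0.4 to 0.85 m from the base axis. Payload 4.5 kg.
Tool frame: the origin (TCP) lies between the finger pads; the fingertips stand 19 mm ahead of it and the grasp point (between the pads) is the TCP; z points along the fingers, y is the direction in which the jaws open and shut (so a half turn about z gives the same grasp; the last joint's range is limited). The gripper opens to 88 mm and grips with 3 to 60 N. Pads are 18 mm wide; open, the fingers measure 123 mm over their backs; the gripper's body (75 mm by 187 mm) begins 45 mm behind the grasp point.
Start: joints at [1.354, 0.689, -0.195, 1.565, 0.157, 0.902, -0.215], TCP at [0.155, -0.605, 0.258] pointing down, gripper open.
Joint ranges: [-3.01, 3.01], [-0.46, 2.08], [-1.47, 1.51], [0.13, 2.56], [-1, 4.14], [0.04, 2.09], [-2.66, 2.66]. Speed limits (rad/s): [2.57, 2.57, 3.14, 3.14, 3.14, 3.14, 3.14].

## Interface

Orientations are given as a unit quaternion [x, y, z, w].
In Python, from plant import status, snapshot, finish_job, cut_out, tip_of gives the robot as it stands. The module is installed in compiled form; this text tells all that it offers.
- The arm moves only by the tool carry_out, never from a script. Its arguments are lists of equal length, an entry for each row: "linear": the shift along the world's x, y, z in m, a list of three; "roll": the turn about the world's z in rad. A call has 1 to 8 rows; each row is the pose to reach, as a shift and turn from the pose measured when the call began; what a row does not reach only later rows make up. A row lasts 1/12 s, in which the tool goes at most 41.7 mm and 7.16 degrees, less where a joint would pass 70% of its speed; a pose out of reach is approached as far as the arm can. A call with a gripper value outside its range is refused whole. "gripper" is the opening, from 0 (shut) to 1 (fully open), set as the call begins (left out, the last holds). The fingers move at their own pace and stop on an object; "grip_force" is the grip in N (left out, the last holds). Time passes only in rows, so rows that repeat a pose let the fingers close. It gives the time, the measured TCP pose, the force and the opening at its end, in the units of the state.
- status.get_state(): the state, without advancing time (a new reading comes with each control period).
- snapshot(name): name is "side" or "top"; returns a dict with "img" (400x640x3 uint8, red, green, blue), "range_z" (400x640 float32, m along the optical axis (not along the pixel's ray), 0 where there is no reading), "fx", "fy", "cx", "cy" (pixels), "k1" (the pictures are not rectified: a ray, as slopes to the right and down, at radius r is drawn at 1 + k1 r^2 times it, then the intrinsics apply), "world_from_camera" (4x4, takes a point from camera to world coordinates). Camera axes: x right, y down, z forward; pixel columns grow to the right and rows downward; lengths in m; the calibration is good to about 2 mm. A picture is of the moment at which its call begins.
- finish_job(): hands the job in, once; it reports no verdict.
Trained networks look in a picture, given as the dict that the camera call returned (one of the last four; its "shot" number tells which), for a name from the list of things; names that differ only in an ending like _2 or _b are one class to them, and where a whole thing is asked for, a point or a joint stands for the part that bears it (a point fixed in the world has none). Each returns a list of dicts, best first, with "confidence" (0 to 1); they miss things now and then, are a little off and sometimes report something else, mostly with a low value. They report only what shows in the picture. A call takes as long as a camera call. They do not tell look-alikes from the thing itself.
- cut_out(picture, query): "region" (400x640 bool, what is visible of it) and "pixel" ([column, row] in pixels, amid what is visible of it).
- tip_of(picture, query): "pixel" ([column, row] in pixels: a listed point, or the origin of a listed thing).
The state is a dict: "clock": time; "q": joint angles; "qd": joint speeds; "joint_torque": joint torques, N m; "tool_pos": TCP position; "eef_rot": TCP orientation; "contact_force": force on the tool from outside, world axes, zero at the start; "moment": the same for the moment, N m; "opening": opening from 0.0 (shut) to 1.0 (fully open).
Only numpy, scipy, OpenCV 4.12 (cv2) and the standard library are available. Lean on these libraries where they do the work, as an engineer would, in place of code of your own. Each camera call takes 0.05 s, during which the arm holds its last target.

## Working session

There is one attempt and no reset: what is moved stays moved. The work goes in short steps, Python scripts to look and compute and a tool call to move; the robot and the scene stay as the last step left them, time stands still between calls to the robot, and variables do not carry over. Pictures are saved under pics/ and viewed, and the job is handed in when it is done.

Besides the shell and the picture viewer there is one more tool, called as name(argument=value, ...), one argument or row to a line, values as JSON. carry_out: Moves the arm, as the interface text tells. Its arguments: {"type":"object","properties":{"linear":{"type":"array"},"roll":{"type":"array"},"gripper":{"type":"number"},"grip_force":{"type":"number"}},"required":["linear","roll"]}

```bash
mkdir -p pics
cat > h.py <<'E'
import numpy as np, cv2, pickle
from plant import status, snapshot, cut_out, tip_of
def save(p,n): cv2.imwrite('pics/'+n+'.png', p['img'][:,:,::-1])
def cloud(p):
    h,w=p['range_z'].shape
    K=np.array([[p['fx'],0,p['cx']],[0,p['fy'],p['cy']],[0,0,1.]])
    c,r=np.meshgrid(np.arange(w),np.arange(h))
    xd=(c-p['cx'])/p['fx']; yd=(r-p['cy'])/p['fy']
    x,y=xd.copy(),yd.copy()
    for _ in range(20):
        f=1+p['k1']*(x*x+y*y); x=xd/f; y=yd/f
    z=p['range_z']; P=np.stack([x*z,y*z,z,np.ones_like(z)],-1)@np.array(p['world_from_camera']).T
    P=P[...,:3]; P[z==0]=np.nan
    return P
def rays(p,px):
    xd=(px[0]-p['cx'])/p['fx']; yd=(px[1]-p['cy'])/p['fy'];x,y=xd,yd
    for _ in range(20):
        f=1+p['k1']*(x*x+y*y); x=xd/f; y=yd/f
    T=np.array(p['world_from_camera']); return T[:3,3],T[:3,:3]@np.array([x,y,1])
def atz(p,px,z):
    o,d=rays(p,px); return o+d*(z-o[2])/d[2]
E
python3 - <<'E'
from h import *
s=status.get_state(); print({k:np.round(v,3) for k,v in s.items()})
for n in ['top','side']:
    p=snapshot(n); save(p,n+'0'); P=cloud(p); np.save(n+'0.npy',P)
    print(n,p['fx'],p['k1'],np.round(p['world_from_camera'],2).tolist())
    for q in ['logger','ball_wand','tee_wand','rack','basket','tube_mouth','bar_knob','bar_pivot','hold_bar']:
        try:
            for f,F in (('tip',tip_of),('cut',cut_out)):
                for d in F(p,q)[:4]:
                    c,r=[int(round(v)) for v in d['pixel']]
                    print(q,f,round(d['confidence'],2),c,r,np.round(P[min(max(r,0),399),min(max(c,0),639)],3))
        except Exception as e: print(q,f,e)
E
```

```text
{'clock': np.float64(0.0), 'q': array([ 1.354,  0.69 , -0.194,  1.566,  0.157,  0.903, -0.215]), 'qd': array([-0.   , -0.   ,  0.   , -0.   , -0.001, -0.001,  0.002]), 'joint_torque': array([-0.0000e+00, -5.2757e+01, -1.2670e+00, -1.5343e+01, -5.3000e-02,
        7.0000e-03,  0.0000e+00]), 'tool_pos': array([ 0.155, -0.605,  0.257]), 'eef_rot': array([ 0.992,  0.125, -0.   , -0.001]), 'contact_force': array([-0.262,  0.119,  0.492]), 'moment': array([-0.001, -0.035, -0.054]), 'opening': np.float64(1.0)}
top 408.2139630755554 0.015959499047648047 [[0.02, -0.99, 0.11, 0.48], [-1.0, -0.01, 0.01, -0.01], [-0.01, -0.11, -0.99, 1.01], [0.0, 0.0, 0.0, 1.0]]
logger tip 0.82 304 184 [0.602 0.044 0.091]
logger tip 0.65 323 268 [ 0.419 -0.002  0.137]
logger tip 0.53 283 232 [0.492 0.083 0.151]
logger tip 0.53 296 285 [0.383 0.054 0.14 ]
logger cut 0.82 280 232 [0.492 0.089 0.152]
logger cut 0.79 292 288 [0.376 0.062 0.135]
logger cut 0.71 325 271 [ 0.412 -0.006  0.136]
logger cut 0.61 300 179 [0.607 0.051 0.135]
ball_wand tip 0.9 255 225 [0.508 0.15  0.1  ]
tee_wand tip 0.87 227 225 [0.507 0.21
[... 1311 characters left out ...]
.82 278 295 [0.494 0.187 0.098]
rack cut 0.52 240 203 [0.751 0.051 0.069]
basket tip 0.67 360 208 [ 0.529 -0.121  0.067]
basket tip 0.47 175 292 [0.692 0.292 0.031]
basket cut 0.56 359 195 [ 0.579 -0.191  0.027]
tube_mouth tip 0.93 384 173 [ 0.533 -0.218  0.109]
tube_mouth cut 0.67 360 195 [ 0.577 -0.192  0.028]
bar_knob tip 0.76 333 131 [ 0.645 -0.157  0.211]
bar_knob tip 0.64 361 208 [ 0.526 -0.12   0.07 ]
bar_knob cut 0.92 352 151 [ 0.584 -0.149  0.189]
bar_pivot tip 0.77 366 169 [ 0.524 -0.118  0.19 ]
bar_pivot cut 0.64 354 153 [ 0.577 -0.148  0.187]
hold_bar tip it knows: ball_wand, bar_knob, bar_pivot, basket, bottle, logger, rack, spare_ring, spray_jar, steel_cup, tee_wand, tube_mouth
```

View pics/top0.png

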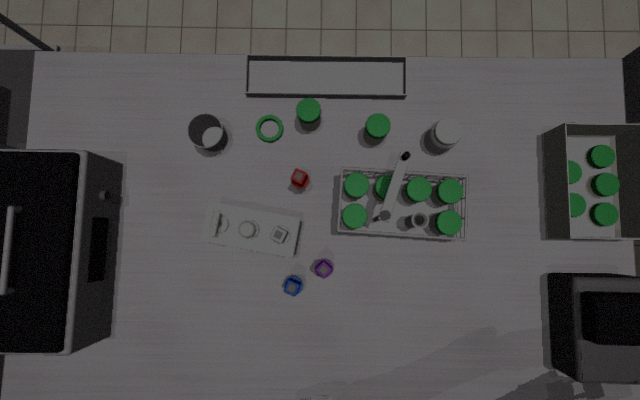

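View pics/side0.png

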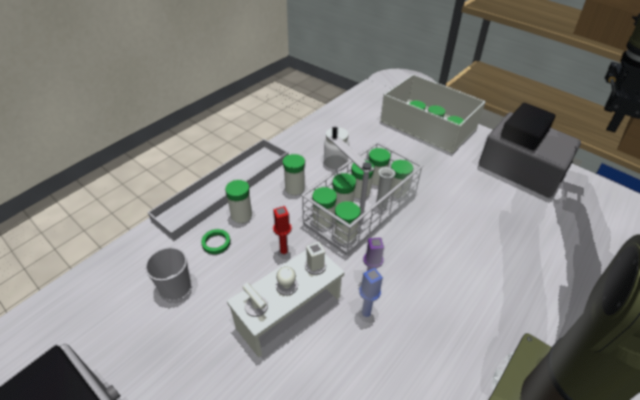

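The top view shows the white rack at (255,230) with the logger's square head at (280,233). The tube is at about (418,220), the pivot at (384,215) and the knob at (405,155). Blue, purple and red look-alikes stand at (292,286), (323,268) and (300,179).

Run:
```python
from h import *
im=cv2.imread('pics/top0.png')
a=cv2.resize(im[190:260,200:300],None,fx=7,fy=7,interpolation=cv2.INTER_CUBIC)
b=cv2.resize(im[140:250,335:475],None,fx=5,fy=5,interpolation=cv2.INTER_CUBIC)
cv2.imwrite('pics/a.png',cv2.convertScaleAbs(a,alpha=1.6));cv2.imwrite('pics/b.png',cv2.convertScaleAbs(b,alpha=1.6))
for n in ['top','side']:
    P=np.load(n+'0.npy').reshape(-1,3); P=P[~np.isnan(P).any(1)]
    def sel(x,y,r,z0,z1): 
        m=(np.hypot(P[:,0]-x,P[:,1]-y)<r)&(P[:,2]>z0)&(P[:,2]<z1); return P[m]
    q=sel(.49,.085,.035,.14,.16); print(n,'head',len(q),q.mean(0),np.percentile(q,[2,98],axis=0).round(4).tolist())
    if len(q)>10: print(cv2.minAreaRect((q[:,:2]*1000).astype(np.float32)), np.median(q[:,2]))
    q=sel(.52,-.215,.04,.112,.128); print(n,'rim',len(q),q.mean(0),np.percentile(q,[2,98],axis=0).round(4).tolist())
    if len(q)>10: print(cv2.minEnclosingCircle((q[:,:2]*1000).astype(np.float32)))
    q=sel(.65,-.16,.02,.2,.23); print('knob',len(q),q.mean(0) if len(q) else 0)
    q=sel(.5,.15,.15,.088,.099); print('rack',cv2.minAreaRect((q[:,:2]*1000).astype(np.float32)))
    q=sel(.58,-.145,.09,.178,.192); print('bar',len(q),cv2.minAreaRect((q[:,:2]*1000).astype(np.float32)))
    q=sel(.528,-.12,.02,.178,.21); print('pivot',len(q),np.round(q,3).tolist()[:30])
```

```text
top head 183 [0.48816426 0.09145209 0.15144005] [[0.4736, 0.0764, 0.1437], [0.5026, 0.1061, 0.155]]
((488.45660400390625, 92.10436248779297), (28.013477325439453, 27.447132110595703), 65.2702407836914) 0.1516073013507252
top rim 152 [ 0.52631708 -0.21173773  0.11864607] [[0.5082, -0.2271, 0.1128], [0.5427, -0.1928, 0.1231]]
((525.8096313476562, -210.4844207763672), 18.561573028564453)
knob 48 [ 0.64745848 -0.16348553  0.21296215]
rack ((500.0206298828125, 159.60086059570312), (226.09153747558594, 221.12791442871094), 88.73831939697266)
bar 682 ((589.6058959960938, -145.02569580078125), (22.224733352661133, 147.91946411132812), 71.88069152832031)
pivot 147 [[0.547, -0.12, 0.182], [0.547, -0.121, 0.187], [0.547, -0.123, 0.185], [0.547, -0.125, 0.187], [0.545, -0.119, 0.188], [0.545, -0.121, 0.188], [0.545, -0.123, 0.186], [0.545, -0.125, 0.185], [0.545, -0.127, 0.185], [0.545, -0.129, 0.185], [0.543, -0.119, 0.188], [0.543, -0.121, 0.187], [0.543, -0.123, 0.185], [0.543, -0.125, 0.187], [0.543, -0.127, 0.188], [0.543, -0.129, 0.186], [0.543, -0.131, 0.187], [0.541, -0.118, 0.182], [0.5
[... 966 characters left out ...]
0.19], [0.537, -0.128, 0.195], [0.534, -0.128, 0.197], [0.534, -0.132, 0.195], [0.532, -0.132, 0.196], [0.531, -0.135, 0.195], [0.528, -0.135, 0.196], [0.527, -0.138, 0.195], [0.547, -0.125, 0.19], [0.543, -0.128, 0.19], [0.543, -0.131, 0.188], [0.536, -0.124, 0.195], [0.535, -0.126, 0.195], [0.533, -0.127, 0.195], [0.531, -0.128, 0.196], [0.529, -0.128, 0.197], [0.529, -0.132, 0.194], [0.528, -0.135, 0.194], [0.525, -0.133, 0.196], [0.523, -0.135, 0.195], [0.548, -0.123, 0.187], [0.546, -0.124, 0.188], [0.545, -0.126, 0.187], [0.542, -0.127, 0.188], [0.541, -0.128, 0.188], [0.535, -0.122, 0.195], [0.532, -0.122, 0.196], [0.531, -0.124, 0.196], [0.529, -0.125, 0.196], [0.527, -0.126, 0.197]]
```

Run:
```python
import cv2,numpy as np
a=cv2.imread('pics/a.png');b=cv2.imread('pics/b.png');
h=a.shape[0]+b.shape[0]; c=np.zeros((h,700,3),np.uint8); c[:a.shape[0],:a.shape[1]]=a; c[a.shape[0]:,:b.shape[1]]=b
cv2.imwrite('pics/c.png',cv2.resize(c,None,fx=.57,fy=.57))
cv2.imwrite('pics/c.png',b)
```

```text
(no output)
```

View pics/a.png

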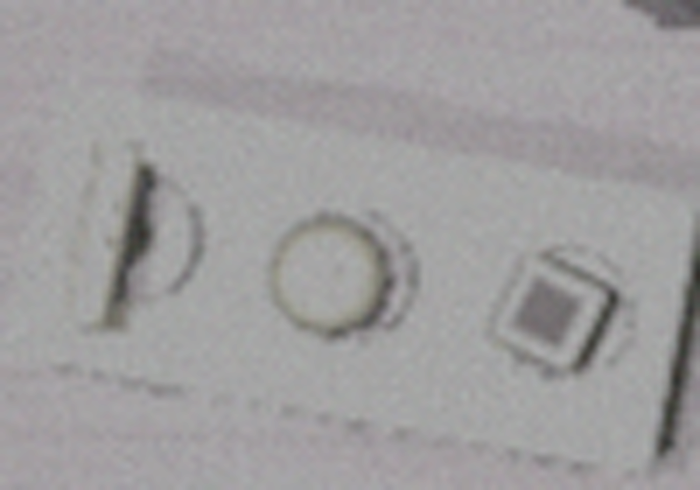

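View pics/b.png

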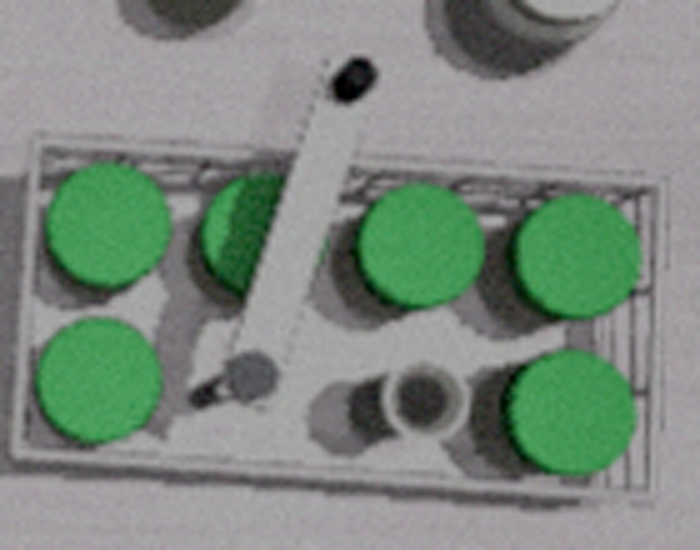

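Run:
```python
from h import *
for n,pts in (('top',[(600,320),(570,320),(555,280),(575,380),(590,130),(545,180)]),('side',[(530,150),(540,120),(490,170),(620,90),(560,180),(430,100)])):
    P=np.load(n+'0.npy')
    for c,r in pts: print(n,c,r,P[r,c].round(3))
P=np.load('side0.npy').reshape(-1,3)
for x in np.arange(0,.8,.1):
  print(round(x,1),[float(np.round(np.nanmax(np.r_[0,P[(abs(P[:,0]-x)<.05)&(abs(P[:,1]-y)<.05)][:,2]]),2)) for y in np.arange(-.8,.4,.1)])
```

```text
top 600 320 [ 0.329 -0.555  0.161]
top 570 320 [ 0.315 -0.534  0.095]
top 555 280 [ 0.394 -0.535  0.043]
top 575 380 [ 0.163 -0.592  0.002]
top 590 130 [ 0.745 -0.625  0.056]
top 545 180 [ 0.631 -0.539  0.012]
side 530 150 [ 0.29  -0.548  0.113]
side 540 120 [ 0.305 -0.624  0.163]
side 490 170 [ 0.367 -0.536  0.009]
side 620 90 [ 0.161 -0.543  0.346]
side 560 180 [ 0.19  -0.544  0.068]
side 430 100 [ 0.666 -0.716  0.036]
0.0 [0.0, 0.01, 0.01, 0.01, 0.01, 0.01, 0.01, 0.02, 0.39, 0.39, 0.0, 0.0, 0.0]
0.1 [0.0, 0.01, 0.4, 0.35, 0.01, 0.01, 0.01, 0.02, 0.4, 0.38, 0.0, 0.0, 0.0]
0.2 [0.0, 0.35, 0.49, 0.35, 0.01, 0.01, 0.01, 0.01, 0.01, 0.01, 0.01, 0.0, 0.0]
0.3 [0.0, 0.16, 0.17, 0.16, 0.01, 0.01, 0.01, 0.01, 0.01, 0.01, 0.01, 0.0, 0.0]
0.4 [0.0, 0.17, 0.17, 0.16, 0.01, 0.01, 0.01, 0.01, 0.14, 0.14, 0.1, 0.01, 0.0]
0.5 [0.0, 0.1, 0.11, 0.11, 0.01, 0.1, 0.13, 0.2, 0.1, 0.16, 0.15, 0.1, 0.01]
0.6 [0.0, 0.11, 0.04, 0.11, 0.01, 0.1, 0.22, 0.19, 0.14, 0.14, 0.1, 0.1, 0.01]
0.7 [0.0, 0.11, 0.1, 0.11, 0.01, 0.1, 0.22, 0.1, 0.1, 0.1, 0.09, 0.09, 0.01]
```

carry_out(
  linear=[
    [0.02,0.025,0.01],
    [0.045,0.055,0.02],
    [0.07,0.085,0.03],
    [0.095,0.115,0.03],
    [0.12,0.145,0.03],
    [0.145,0.175,0.03],
    [0.17,0.205,0.03],
    [0.195,0.235,0.03],
  ],
  roll=[0.05,0.1,0.15,0.2,0.25,0.3,0.35,0.4],
  gripper=1,
)

```text
clock: 2.37
tool_pos: [0.351, -0.369, 0.288]
eef_rot: [0.947, 0.321, 0.0, 0.0]
contact_force: [0.4, -0.6, -0.4]
opening: 0.999
```

carry_out(
  linear=[
    [0.015,0.036,0],
    [0.03,0.072,0],
    [0.045,0.11,0],
    [0.06,0.148,0],
    [0.075,0.186,0],
    [0.09,0.224,0],
    [0.1,0.262,0],
    [0.11,0.3,0],
  ],
  roll=[0.06,0.12,0.18,0.24,0.3,0.36,0.42,0.48],
)

```text
clock: 3.03
tool_pos: [0.4616, -0.0671, 0.2883]
eef_rot: [0.843, 0.538, 0.001, 0.001]
contact_force: [0.1, -0.5, -0.7]
opening: 1.0
```

carry_out(
  linear=[
    [0.005,0.03,-0.01],
    [0.01,0.065,-0.03],
    [0.015,0.1,-0.05],
    [0.02,0.135,-0.06],
    [0.025,0.15,-0.07],
    [0.025,0.16,-0.08],
    [0.025,0.16,-0.08],
    [0.025,0.16,-0.08],
  ],
  roll=[0,0,0,0,0,0,0,0],
)

```text
clock: 3.7
tool_pos: [0.4863, 0.0929, 0.2081]
eef_rot: [0.843, 0.538, -0.0, 0.001]
contact_force: [0.0, -1.2, -0.7]
opening: 1.001
```

Run:
```python
from h import *
p=snapshot('side'); save(p,'side1')
im=cv2.imread('pics/side1.png')[150:350,200:440]
cv2.imwrite('pics/side1c.png',cv2.resize(im,None,fx=3,fy=3,interpolation=cv2.INTER_CUBIC))
```

```text
(no output)
```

View pics/side1c.png

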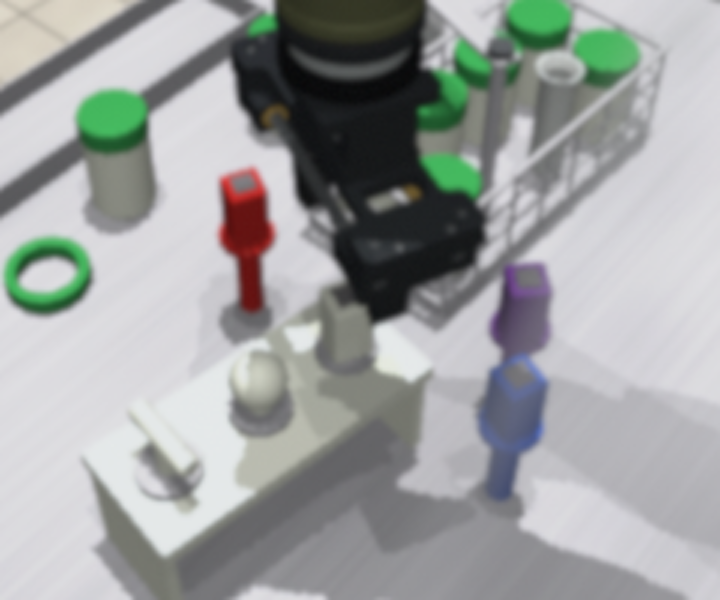

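The gripper hovers over the logger (crop 345,320) and clears the ball wand, so I'm descending.

carry_out(
  linear=[
    [0,-0.001,-0.025],
    [0,-0.001,-0.05],
    [0,-0.001,-0.065],
    [0,-0.001,-0.074],
    [0,-0.001,-0.074],
    [0,-0.001,-0.074],
  ],
  roll=[0,0,0,0,0,0],
)

```text
clock: 4.25
tool_pos: [0.487, 0.0903, 0.1351]
eef_rot: [0.844, 0.537, 0.0, 0.001]
contact_force: [0.6, -0.1, 0.3]
opening: 0.998
```

Run:
```python
from h import *
p=snapshot('side'); save(p,'side2')
q=snapshot('top'); save(q,'top2')
im=cv2.imread('pics/side2.png')[150:350,200:440]
im2=cv2.imread('pics/top2.png')[170:300,200:360]
cv2.imwrite('pics/side2c.png',np.vstack([cv2.resize(im,(480,400)),cv2.resize(im2,(480,200*390//400))]))
```

```text
(no output)
```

View pics/side2c.png

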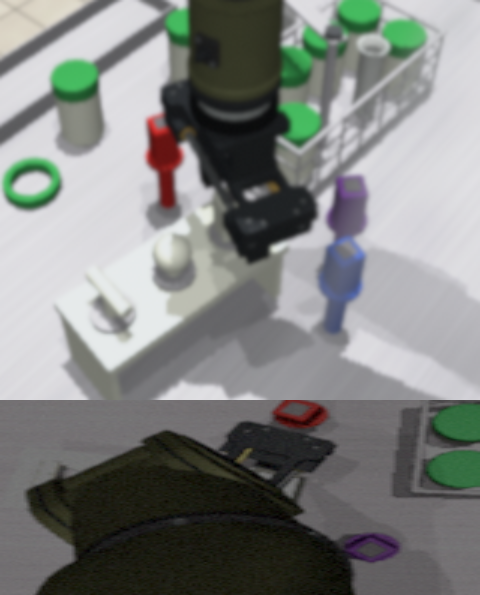

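Both views show the gripper down over the head, clear of the red, blue and purple look-alikes. I'll close it gently now.

carry_out(
  linear=[
    [0,0,0],
    [0,0,0],
    [0,0,0],
    [0,0,0],
    [0,0,0],
    [0,0,0],
    [0,0,0],
    [0,0,0],
  ],
  roll=[0,0,0,0,0,0,0,0],
  gripper=0,
  grip_force=20,
)

```text
clock: 5.02
tool_pos: [0.4873, 0.0908, 0.1355]
eef_rot: [0.843, 0.537, 0.001, 0.001]
contact_force: [0.1, 0.3, 0.3]
opening: 0.423
```

carry_out(
  linear=[
    [0,0,0],
    [0,0,0],
    [0,0,0],
    [0,0,0],
  ],
  roll=[0,0,0,0],
)

```text
clock: 5.35
tool_pos: [0.4871, 0.0909, 0.1355]
eef_rot: [0.843, 0.537, 0.001, 0.001]
contact_force: [-0.3, 0.5, 0.1]
opening: 0.315
```

carry_out(
  linear=[
    [0,0,0.01],
    [0,0,0.03],
    [0,0,0.055],
    [0,0,0.08],
    [0,0,0.105],
    [0,0,0.13],
    [0,0,0.15],
    [0,0,0.16],
  ],
  roll=[0,0,0,0,0,0,0,0],
)

```text
clock: 6.02
tool_pos: [0.4878, 0.0911, 0.2977]
eef_rot: [0.843, 0.537, 0.002, 0.002]
contact_force: [0.2, 0.6, -3.1]
opening: 0.317
```

Run:
```python
from h import *
print(status.get_state()['opening'])
p=snapshot('side'); save(p,'side3')
im=cv2.imread('pics/side3.png')[100:350,200:440]
cv2.imwrite('pics/side3c.png',cv2.resize(im,None,fx=2,fy=2))
```

```text
0.31652983609393676
```

View pics/side3c.png

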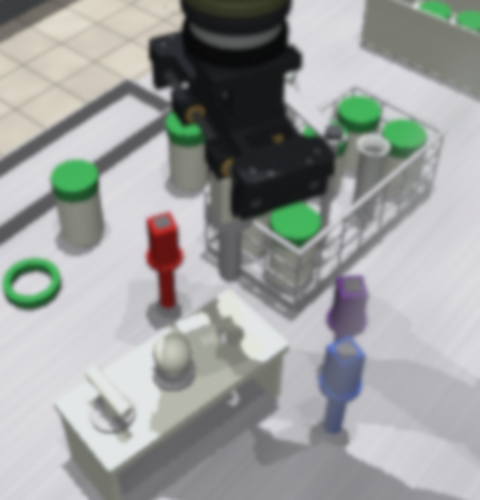

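Side view: the logger hangs upright in the grip, rod at crop (230,250), and the other wands are undisturbed. I'll carry it round the pivot on the robot's side.

carry_out(
  linear=[
    [-0.015,-0.02,0.005],
    [-0.03,-0.05,0.005],
    [-0.04,-0.085,0.005],
    [-0.045,-0.12,0.005],
    [-0.045,-0.155,0.005],
    [-0.045,-0.19,0.005],
    [-0.045,-0.225,0.005],
    [-0.045,-0.25,0.005],
  ],
  roll=[0,0,0,0,0,0,0,0],
)

```text
clock: 6.73
tool_pos: [0.4421, -0.1624, 0.3026]
eef_rot: [0.844, 0.536, 0.002, 0.002]
contact_force: [-0.5, -0.5, -1.9]
opening: 0.314
```

carry_out(
  linear=[
    [0.0,-0.02,0.0],
    [0.01,-0.045,0.0],
    [0.035,-0.053,0.0],
    [0.06,-0.053,0.0],
    [0.075,-0.053,0.0],
    [0.082,-0.053,0.0],
    [0.082,-0.053,0.0],
    [0.082,-0.053,0.0],
  ],
  roll=[0,0,0,0,0,0,0,0],
)

```text
clock: 7.4
tool_pos: [0.5229, -0.2152, 0.3016]
eef_rot: [0.844, 0.536, 0.001, 0.001]
contact_force: [-0.5, -0.4, -2.8]
opening: 0.319
```

Run:
```python
from h import *
print(status.get_state()['tool_pos'])
p=snapshot('side'); save(p,'side4'); np.save('side4.npy',cloud(p))
q=snapshot('top'); save(q,'top4')
im=cv2.imread('pics/side4.png')[60:260,280:480]
im2=cv2.imread('pics/top4.png')[120:270,320:490]
cv2.imwrite('pics/side4c.png',cv2.resize(im,(590,590),interpolation=cv2.INTER_CUBIC)); cv2.imwrite('pics/top4c.png',cv2.resize(im2,None,fx=3,fy=3))
```

```text
[ 0.52286552 -0.21518957  0.30164189]
```

View pics/side4c.png

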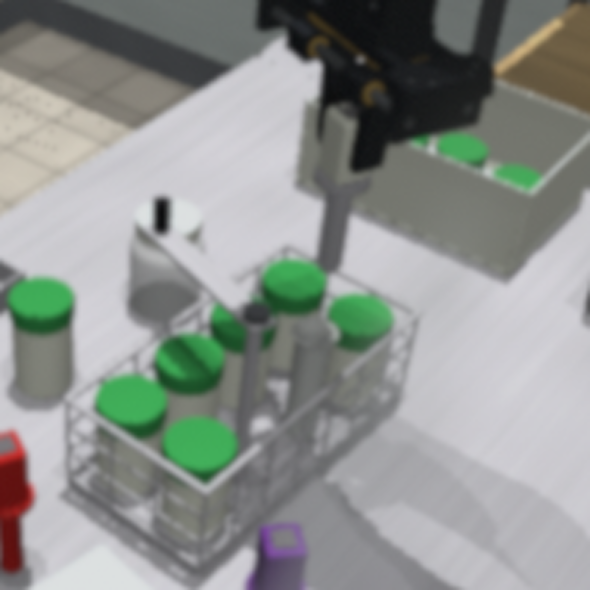

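View pics/top4c.png

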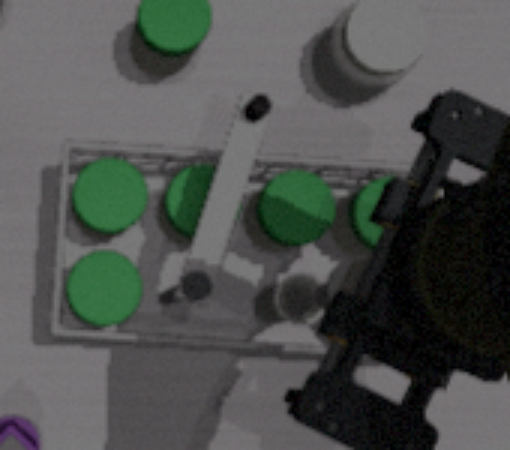

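Run:
```python
from h import *
from scipy.optimize import least_squares
P=np.load('side4.npy').reshape(-1,3)
def sel(x,y,r,z0,z1): 
    m=(np.hypot(P[:,0]-x,P[:,1]-y)<r)&(P[:,2]>z0)&(P[:,2]<z1); return P[m]
def cyl(q,R,x0,y0,zr):
    f=lambda a: np.hypot(q[:,0]-a[0]-a[2]*(q[:,2]-zr),q[:,1]-a[1]-a[3]*(q[:,2]-zr))-R
    s=least_squares(f,[x0,y0,0,0],loss='soft_l1',f_scale=.002); return s.x.round(4),np.std(s.fun),np.median(s.fun)
for z in (.17,.18,.19,.2,.21,.22,.23,.24,.25): 
    q=sel(.52,-.213,.035,z,z+.01); print(z,len(q),q.mean(0).round(4) if len(q) else '')
q=sel(.522,-.213,.03,.2,.25); print('rod',len(q),cyl(q,.010,.522,-.213,.19), cyl(q[:],.0105,.522,-.213,.19))
P=np.load('side0.npy').reshape(-1,3)
q=sel(.525,-.21,.03,.04,.10); print('tube',len(q))
for z in (.05,.07,.08,.09,.1,.11): 
    w=sel(.525,-.21,.03,z,z+.01); print(z,len(w),w.mean(0).round(4))
for R in (.013,.0145,.016,.0195):print(R,cyl(q,R,.525,-.21,.12))
```

```text
0.17 0 
0.18 11 [ 0.5188 -0.2067  0.1878]
0.19 32 [ 0.5189 -0.2063  0.1955]
0.2 32 [ 0.5191 -0.2068  0.2049]
0.21 36 [ 0.5194 -0.2066  0.2151]
0.22 33 [ 0.5197 -0.2062  0.2249]
0.23 40 [ 0.5197 -0.2067  0.2349]
0.24 37 [ 0.5185 -0.2073  0.2456]
0.25 17 [ 0.5204 -0.2052  0.253 ]
rod 178 (array([ 0.5226, -0.213 ,  0.0064, -0.0111]), np.float64(0.001098427974832664), np.float64(-0.00011092762053726245)) (array([ 0.5229, -0.2136,  0.0077, -0.0106]), np.float64(0.0011336836227119975), np.float64(-0.00015378258371880234))
tube 195
0.05 19 [ 0.5195 -0.2006  0.0543]
0.07 38 [ 0.5175 -0.2012  0.0748]
0.08 41 [ 0.5167 -0.2019  0.0852]
0.09 38 [ 0.5183 -0.2014  0.0949]
0.1 64 [ 0.5212 -0.2083  0.1055]
0.11 76 [ 0.5239 -0.212   0.1156]
0.013 (array([ 5.221e-01, -2.100e-01, -5.000e-04, -2.400e-03]), np.float64(0.0011990346843650974), np.float64(0.000335097120339016))
0.0145 (array([ 0.5229, -0.2115,  0.0008,  0.0006]), np.float64(0.0010561304887985485), np.float64(0.00010684974642392875))
0.016 (array([ 0.5239, -0.2129,  0.004 ,  0.0044]), np.float64(0.00108989689617438), np.float64(-7.564405601008864e-05))
0.0195 (array([ 0.5261, -0.2162,  0.0115,  0.0124]), np.float64(0.001452968653067298), np.float64(-0.00020398030210490303))
```

carry_out(
  linear=[
    [0.001,0.003,0],
    [0.001,0.003,-0.015],
    [0.001,0.003,-0.03],
    [0.001,0.003,-0.042],
    [0.001,0.003,-0.048],
    [0.001,0.003,-0.048],
    [0.001,0.003,-0.048],
    [0.001,0.003,-0.048],
  ],
  roll=[0,0,0,0,0,0,0,0],
)

```text
clock: 8.17
tool_pos: [0.5239, -0.2126, 0.255]
eef_rot: [0.844, 0.536, 0.002, 0.002]
contact_force: [1.6, -0.4, -1.5]
opening: 0.316
```

Run:
```python
from h import *
print(status.get_state()['tool_pos'])
from scipy.optimize import least_squares
def cyl(q,R,x0,y0,zr):
    f=lambda a: np.hypot(q[:,0]-a[0]-a[2]*(q[:,2]-zr),q[:,1]-a[1]-a[3]*(q[:,2]-zr))-R
    s=least_squares(f,[x0,y0,0,0],loss='soft_l1',f_scale=.002); return s.x.round(4)
p=snapshot('side'); save(p,'side5'); P=cloud(p).reshape(-1,3)
m=(np.hypot(P[:,0]-.523,P[:,1]+.212)<.03)&(P[:,2]>.145)&(P[:,2]<.2); q=P[m]
print(len(q),cyl(q,.01,.523,-.212,.135))
m=(np.hypot(P[:,0]-.523,P[:,1]+.212)<.03)&(P[:,2]>.115)&(P[:,2]<.126); q=P[m]; print(len(q),cv2.minEnclosingCircle((q[:,:2]*1000).astype(np.float32)))
im=p['img'][:,:,::-1][80:240,320:460]
cv2.imwrite('pics/side5c.png',cv2.resize(im,None,fx=4,fy=4,interpolation=cv2.INTER_CUBIC)[:600])
```

```text
[ 0.5238999  -0.21255423  0.25497738]
157 [ 0.5236 -0.2126  0.0063  0.0334]
90 ((523.518798828125, -208.8488311767578), 19.298372268676758)
```

View pics/side5c.png

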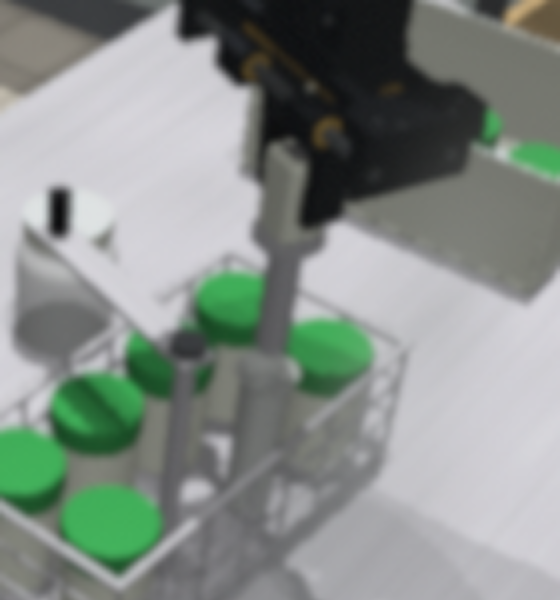

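carry_out(
  linear=[
    [0.001,0.0015,0],
    [0.001,0.0015,-0.006],
    [0.001,0.0015,-0.012],
    [0.001,0.0015,-0.018],
    [0.001,0.0015,-0.024],
    [0.001,0.0015,-0.03],
    [0.001,0.0015,-0.03],
  ],
  roll=[0,0,0,0,0,0,0],
)

```text
clock: 8.8
tool_pos: [0.524, -0.2112, 0.2234]
eef_rot: [0.844, 0.536, 0.001, 0.001]
contact_force: [-0.8, -0.5, -2.5]
opening: 0.317
```

carry_out(
  linear=[
    [0,0,-0.006],
    [0,0,-0.014],
    [0,0,-0.022],
    [0,0,-0.03],
    [0,0,-0.038],
    [0,0,-0.046],
    [0,0,-0.05],
    [0,0,-0.05],
  ],
  roll=[0,0,0,0,0,0,0,0],
)

```text
clock: 9.47
tool_pos: [0.5238, -0.2112, 0.1723]
eef_rot: [0.844, 0.536, 0.0, 0.001]
contact_force: [0.2, -0.8, -1.3]
opening: 0.316
```

carry_out(
  linear=[
    [0,0,-0.003],
    [0,0,-0.006],
    [0,0,-0.009],
    [0,0,-0.011],
    [0,0,-0.012],
    [0,0,-0.013],
    [0,0,-0.013],
  ],
  roll=[0,0,0,0,0,0,0],
)

```text
clock: 10.05
tool_pos: [0.5238, -0.2113, 0.1605]
eef_rot: [0.844, 0.536, 0.0, 0.001]
contact_force: [-2.4, 0.3, 7.9]
opening: 0.314
```

Contact came at the height I expected for the seated logger (TCP z 0.1605), so I'm releasing it.

carry_out(
  linear=[
    [0,0,0],
    [0,0,0],
    [0,0,0],
    [0,0,0],
    [0,0,0],
    [0,0,0],
    [0,0,0],
  ],
  roll=[0,0,0,0,0,0,0],
  gripper=0.8,
)

```text
clock: 10.63
tool_pos: [0.5238, -0.2112, 0.1604]
eef_rot: [0.844, 0.536, 0.0, 0.001]
contact_force: [0.1, -0.6, 0.3]
opening: 0.794
```

carry_out(
  linear=[
    [0,0,0.01],
    [0,0,0.03],
    [0,0,0.06],
    [0,0,0.09],
    [-0.02,0,0.115],
    [-0.05,0,0.115],
    [-0.08,0,0.115],
    [-0.1,0,0.115],
  ],
  roll=[0,0,0,0,0,0,0,0],
)

```text
clock: 11.3
tool_pos: [0.4211, -0.2113, 0.2764]
eef_rot: [0.845, 0.535, -0.001, 0.001]
contact_force: [-1.1, -0.4, -0.4]
opening: 0.803
```

Run:
```python
from h import *
for n in ('side','top'):
    p=snapshot(n); save(p,n+'6'); P=cloud(p).reshape(-1,3); P=P[~np.isnan(P).any(1)]
    def sel(x,y,r,z0,z1): 
        m=(np.hypot(P[:,0]-x,P[:,1]-y)<r)&(P[:,2]>z0)&(P[:,2]<z1); return P[m]
    q=sel(.524,-.211,.03,.167,.185); print(n,'head',len(q))
    if len(q)>20: print(cv2.minAreaRect((q[:,:2]*1000).astype(np.float32)),np.median(q[:,2]))
    q=sel(.645,-.162,.03,.2,.23); print('knob',len(q),q.mean(0) if len(q) else 0)
    for d in tip_of(p,'bar_knob')[:2]+tip_of(p,'bar_pivot')[:2]: print(d['confidence'],d['pixel'],atz(p,d['pixel'],.2).round(4),atz(p,d['pixel'],.181).round(4))
    im=p['img'][:,:,::-1]; im=im[80:240,320:460] if n=='side' else im[130:260,330:480]
    cv2.imwrite(f'pics/{n}6c.png',cv2.resize(im,None,fx=3.7,fy=3.7,interpolation=cv2.INTER_CUBIC))
```

```text
side head 137
((521.9951782226562, -208.31321716308594), (27.649789810180664, 29.30012321472168), 65.88093566894531) 0.1764610076473031
knob 48 [ 0.64350643 -0.16148133  0.20992012]
0.55 [366.3, 166.7] [ 0.5209 -0.1138  0.2   ] [ 0.5329 -0.1338  0.181 ]
top head 203
((525.4669799804688, -209.41693115234375), (27.58225440979004, 28.13567543029785), 64.37635803222656) 0.1767078795182846
knob 48 [ 0.64736318 -0.1633121   0.2132053 ]
0.73 [405.8, 156.0] [ 0.6471 -0.1648  0.2   ] [ 0.651  -0.1685  0.181 ]
0.64 [383.3, 213.0] [ 0.5322 -0.1199  0.2   ] [ 0.5334 -0.1225  0.181 ]
```

View pics/side6c.png

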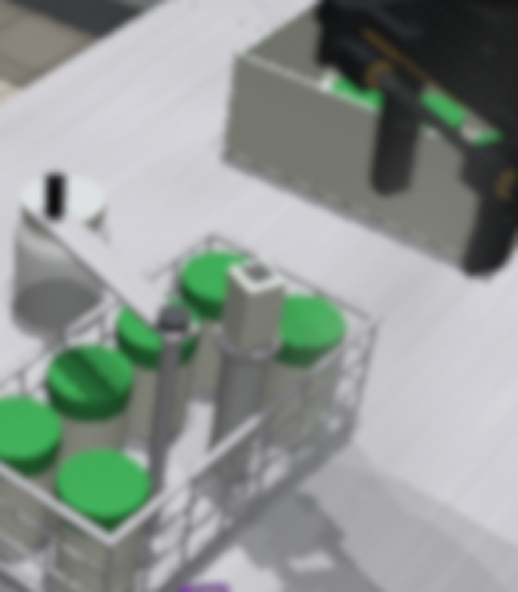

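View pics/top6c.png

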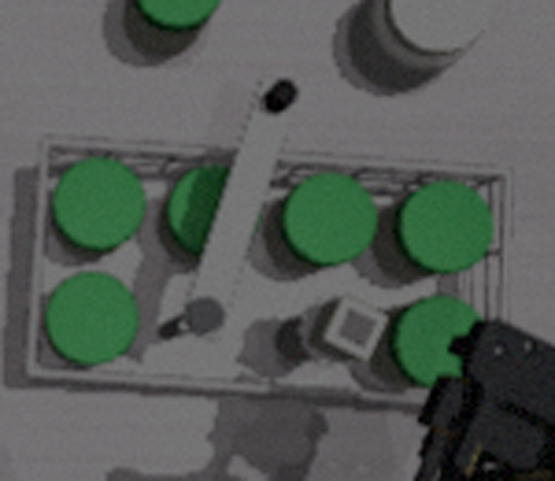

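```bash
python3 -c "
from h import *
s=status.get_state();print(s['q'].round(3) if hasattr(s['q'],'round') else s['q'],s['eef_rot'],s['clock'])"
```

```text
[ 0.65   0.49  -0.431  1.977  0.3    0.732 -0.401] [0.84431003 0.53585122 0.00107784 0.00169843] 11.6
```

carry_out(
  linear=[
    [0.02,0,0],
    [0.05,0.01,0],
    [0.08,0.015,0],
    [0.11,0.02,0],
    [0.14,0.03,0],
    [0.17,0.04,0],
    [0.2,0.045,0],
    [0.2245,0.049,0],
  ],
  roll=[0.12,0.24,0.36,0.48,0.6,0.72,0.84,0.96],
  gripper=0.6,
)

```text
clock: 12.27
tool_pos: [0.6528, -0.1604, 0.2756]
eef_rot: [0.498, 0.867, 0.003, 0.001]
contact_force: [-0.0, -0.2, -0.4]
opening: 0.605
```

carry_out(
  linear=[
    [0,0,0],
    [0,0,0],
    [0,0,0],
    [0,0,0],
    [0,0,0],
    [0,0,0],
    [0,0,0],
    [0,0,0],
  ],
  roll=[0.12,0.24,0.36,0.48,0.6,0.7,0.75,0.75],
)

```text
clock: 12.93
tool_pos: [0.6535, -0.16, 0.275]
eef_rot: [0.146, 0.989, 0.004, -0.0]
contact_force: [0.3, -1.0, 0.1]
opening: 0.6
```

Run:
```python
from h import *
s=status.get_state();print(s['q'].round(3),s['eef_rot'].round(3),s['tool_pos'])
p=snapshot('side'); save(p,'side7')
im=cv2.imread('pics/side7.png')[40:240,240:440]
cv2.imwrite('pics/side7c.png',cv2.resize(im,None,fx=3,fy=3,interpolation=cv2.INTER_CUBIC))
```

```text
[ 0.57   0.85  -0.847  1.365  0.638  1.208  0.95 ] [ 0.146  0.989  0.004 -0.   ] [ 0.65354657 -0.16000283  0.27496181]
```

View pics/side7c.png

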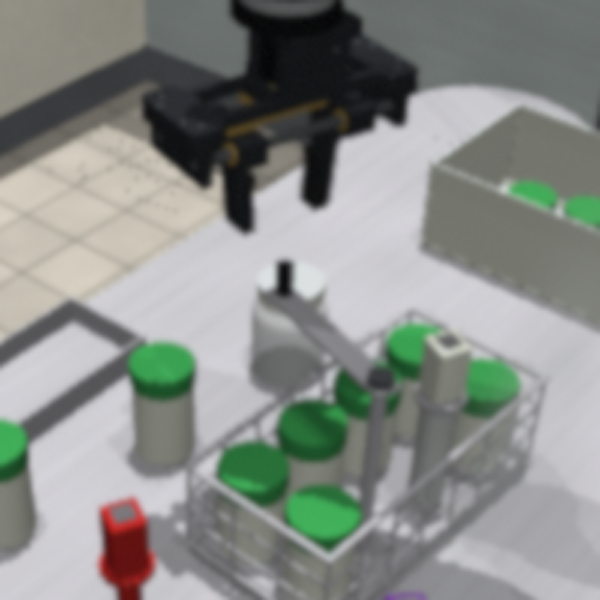

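The knob sits between and below the open fingers (crop 285,275), with the jaws lined up along the swing direction. Next I lower over it.

carry_out(
  linear=[
    [-0.004,-0.001,0],
    [-0.008,-0.0025,-0.005],
    [-0.008,-0.0025,-0.02],
    [-0.008,-0.0025,-0.04],
    [-0.008,-0.0025,-0.055],
    [-0.008,-0.0025,-0.063],
    [-0.008,-0.0025,-0.063],
    [-0.008,-0.0025,-0.063],
  ],
  roll=[0,0,0,0,0,0,0,0],
)

```text
clock: 13.65
tool_pos: [0.6454, -0.1625, 0.2121]
eef_rot: [0.147, 0.989, 0.004, -0.0]
contact_force: [0.8, 0.7, 0.2]
opening: 0.599
```

carry_out(
  linear=[
    [0,0,0],
    [0,0,0],
    [0,0,0],
    [0,0,0],
  ],
  roll=[0,0,0,0],
  gripper=0.25,
  grip_force=5,
)

```text
clock: 13.98
tool_pos: [0.6457, -0.1625, 0.2128]
eef_rot: [0.147, 0.989, 0.004, 0.0]
contact_force: [-1.1, -1.1, -0.5]
opening: 0.323
```

Run:
```python
from h import *
s=status.get_state();print(s['opening'],s['contact_force'].round(2),s['tool_pos'].round(4))
x0,y0,_=s['tool_pos']; px,py=.527,-.1245
import math
a0=math.atan2(y0-py,x0-px);r0=math.hypot(x0-px,y0-py);print(math.degrees(a0),r0)
for i in range(0,17):
    a=a0+(math.radians(-92-4)-a0)*i/16; r=r0+(.125-r0)*min(1,i/8)
    print(i,round(px+r*math.cos(a)-x0,4),round(py+r*math.sin(a)-y0,4),round(a-a0,3))
p=snapshot('side'); save(p,'side8')
im=cv2.imread('pics/side8.png')[40:240,240:440]
cv2.imwrite('pics/side8c.png',cv2.resize(im,None,fx=3,fy=3,interpolation=cv2.INTER_CUBIC))
```

```text
0.32339023859394106 [-1.07 -1.14 -0.51] [ 0.6457 -0.1625  0.2128]
-17.740777367827214 0.12463842423989914
0 0.0 0.0 0.0
1 -0.0036 -0.01 -0.085
2 -0.0081 -0.0197 -0.171
3 -0.0134 -0.0289 -0.256
4 -0.0194 -0.0377 -0.341
5 -0.0262 -0.0459 -0.427
6 -0.0337 -0.0535 -0.512
7 -0.0417 -0.0605 -0.598
8 -0.0504 -0.0667 -0.683
9 -0.0596 -0.0721 -0.768
10 -0.0692 -0.0768 -0.854
11 -0.0791 -0.0806 -0.939
12 -0.0894 -0.0835 -1.024
13 -0.0999 -0.0856 -1.11
14 -0.1105 -0.0867 -1.195
15 -0.1211 -0.087 -1.281
16 -0.1318 -0.0863 -1.366
```

View pics/side8c.png

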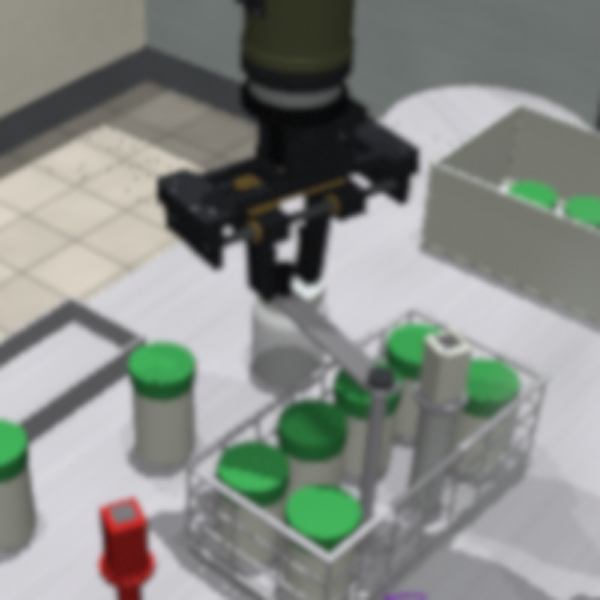

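The fingers now cage the knob (crop 290,275). I'll swing it along the arc in two calls.

carry_out(
  linear=[
    [-0.0036,-0.01,0],
    [-0.008,-0.0197,0],
    [-0.0134,-0.029,0],
    [-0.0194,-0.0377,0],
    [-0.0262,-0.046,0],
    [-0.0337,-0.0535,0],
    [-0.0417,-0.0605,0],
    [-0.0504,-0.0667,0],
  ],
  roll=[-0.085,-0.17,-0.255,-0.34,-0.425,-0.51,-0.6,-0.68],
)

```text
clock: 14.7
tool_pos: [0.5952, -0.2292, 0.2129]
eef_rot: [0.471, 0.882, 0.004, 0.002]
contact_force: [-0.3, 1.4, -0.3]
opening: 0.248
```

Run:
```python
from h import *
s=status.get_state();print(s['opening'],s['contact_force'].round(2),s['tool_pos'].round(4))
x0,y0,_=s['tool_pos']; px,py=.527,-.1245
import math
a0=math.atan2(y0-py,x0-px);r0=math.hypot(x0-px,y0-py);print(math.degrees(a0),r0)
for i in range(0,9):
    a=a0+(math.radians(-92-3)-a0)*i/8; r=r0+(.125-r0)*min(1,i/4)
    print(i,round(px+r*math.cos(a)-x0,4),round(py+r*math.sin(a)-y0,4),round(a-a0,3))
p=snapshot('side'); save(p,'side9')
im=cv2.imread('pics/side9.png')[40:240,240:440]
cv2.imwrite('pics/side9c.png',cv2.resize(im,None,fx=3,fy=3,interpolation=cv2.INTER_CUBIC))
```

```text
0.2483837914789742 [-0.31  1.37 -0.27] [ 0.5952 -0.2292  0.2129]
-56.921238038298746 0.12500005212697166
0 0.0 0.0 0.0
1 -0.0089 -0.0053 -0.083
2 -0.0183 -0.0098 -0.166
3 -0.0279 -0.0136 -0.249
4 -0.0379 -0.0165 -0.332
5 -0.0481 -0.0186 -0.415
6 -0.0584 -0.0199 -0.498
7 -0.0687 -0.0203 -0.582
8 -0.0791 -0.0198 -0.665
```

View pics/side9c.png

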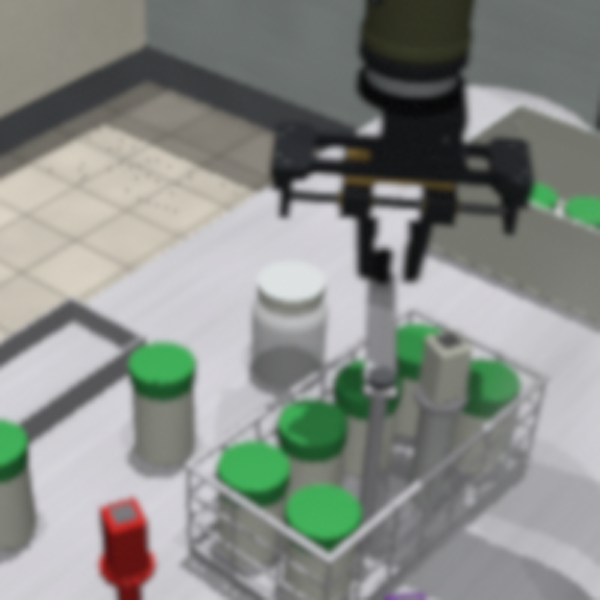

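The bar is following, with the knob against the trailing finger (crop 380,265).

carry_out(
  linear=[
    [-0.009,-0.0053,0],
    [-0.0183,-0.0098,0],
    [-0.028,-0.0136,0],
    [-0.038,-0.0165,0],
    [-0.048,-0.0186,0],
    [-0.0585,-0.02,0],
    [-0.0687,-0.0203,0],
    [-0.075,-0.02,0],
  ],
  roll=[-0.083,-0.166,-0.25,-0.33,-0.415,-0.5,-0.58,-0.63],
)

```text
clock: 15.42
tool_pos: [0.518, -0.2511, 0.2131]
eef_rot: [0.723, 0.691, 0.002, 0.002]
contact_force: [6.3, 0.5, -2.8]
opening: 0.25
```

carry_out(
  linear=[
    [-0.003,0,0],
    [-0.004,0,0],
    [-0.004,0,0],
  ],
  roll=[0,0,0],
)

```text
clock: 15.67
tool_pos: [0.518, -0.251, 0.2138]
eef_rot: [0.722, 0.692, 0.005, 0.005]
contact_force: [7.8, -1.0, -5.4]
opening: 0.248
```

Run:
```python
from h import *
s=status.get_state();print(s['opening'],s['contact_force'].round(2),s['tool_pos'].round(4))
p=snapshot('side'); save(p,'side10')
im=cv2.imread('pics/side10.png')[40:240,240:440]
cv2.imwrite('pics/side10c.png',cv2.resize(im,None,fx=3,fy=3,interpolation=cv2.INTER_CUBIC))
```

```text
0.24817153093341687 [ 7.8  -1.   -5.41] [ 0.518  -0.251   0.2138]
```

View pics/side10c.png

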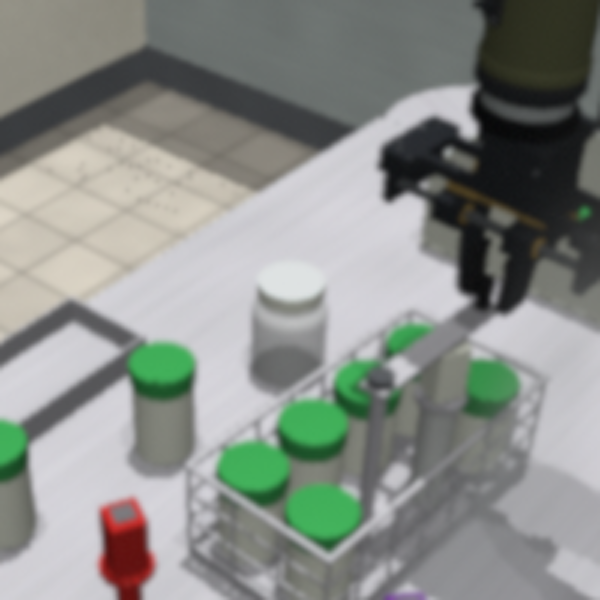

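It came up against the stop (8 N, no further travel). I'll ease the pressure, open and lift away.

carry_out(
  linear=[
    [0.003,0,0],
    [0.004,0,0],
    [0.004,0,0],
    [0.004,0,0],
    [0.004,0,0],
    [0.004,0,0],
  ],
  roll=[0,0,0,0,0,0],
  gripper=0.6,
)

```text
clock: 16.22
tool_pos: [0.5216, -0.251, 0.2138]
eef_rot: [0.722, 0.692, 0.005, 0.005]
contact_force: [-0.6, -0.2, -1.7]
opening: 0.601
```

carry_out(
  linear=[
    [0,0,0.01],
    [0,0,0.03],
    [0,0,0.06],
    [0,0,0.08],
    [-0.02,-0.01,0.09],
    [-0.05,-0.04,0.09],
    [-0.08,-0.07,0.09],
    [-0.1,-0.09,0.09],
  ],
  roll=[0,0,0,0,0,0,0,0],
)

```text
clock: 16.88
tool_pos: [0.4187, -0.3436, 0.3047]
eef_rot: [0.723, 0.691, 0.003, 0.005]
contact_force: [0.9, -0.1, -0.6]
opening: 0.604
```

Run:
```python
from h import *
for n in ('side','top'):
    p=snapshot(n); save(p,n+'11'); P=cloud(p).reshape(-1,3); P=P[~np.isnan(P).any(1)]
    def sel(x,y,r,z0,z1): 
        m=(np.hypot(P[:,0]-x,P[:,1]-y)<r)&(P[:,2]>z0)&(P[:,2]<z1); return P[m]
    q=sel(.522,-.25,.03,.203,.23); print(n,'knob',len(q),q.mean(0) if len(q) else 0)
    q=sel(.525,-.19,.09,.18,.192); print('bar',len(q),cv2.minAreaRect((q[:,:2]*1000).astype(np.float32)))
    im=p['img'][:,:,::-1]; im=im[80:340,220:460] if n=='side' else im[60:300,180:480]
    cv2.imwrite(f'pics/{n}11c.png',cv2.resize(im,None,fx=2.3,fy=2.3,interpolation=cv2.INTER_CUBIC))
```

```text
side knob 46 [ 0.51961455 -0.24703049  0.21144707]
bar 386 ((522.9747924804688, -187.91021728515625), (148.63560485839844, 24.555694580078125), 86.6120376586914)
top knob 50 [ 0.52303536 -0.24828582  0.21310685]
bar 688 ((526.53125, -187.7209014892578), (146.72979736328125, 22.073575973510742), 86.88496398925781)
```

View pics/side11c.png

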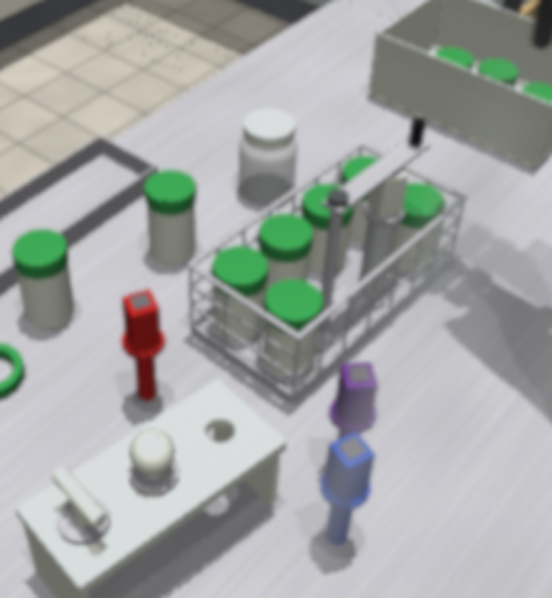

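View pics/top11c.png

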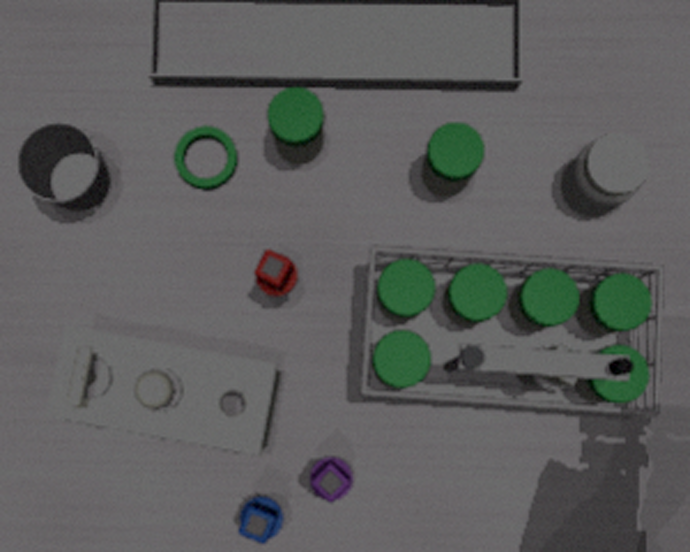

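The bar lies parallel to the basket's long side, over the logger's head. The other wands and bystanders are unmoved, so I'm handing in.

```bash
python3 -c "
from plant import finish_job; print(finish_job())"
```

```text
the job is handed in; nothing more can be done
None
```

The logger is seated in the guide tube, the hold-down bar is swung closed over its head, and the job is handed in. No verdict was reported.

**What I did:** I gripped the logger by its square head, lifted it clear of the rack and carried it around the bar's pivot. I lowered it under grip until it met resistance (about 8 N) at the expected seated height, then let go. I then swung the bar by its knob until it stopped moving (about 8 N), backed off and moved the arm clear. The clock read about 17 s at the end.

**Last checks:**
- **Logger:** after release and before the bar was closed, the top of its head was at 176.5 mm (176 mm expected when seated). Its position was about 1–2 mm from the tube's axis. Under the closed bar I checked it only by eye.
- **Bar:** its measured direction matches the basket's long axis to about 1–2 degrees, well inside the 0.1 rad limit.
- **Everything else:** the other wands, the look-alikes and the bench items looked unmoved in the last pictures. I did not measure them.

The two cameras differed by about 3 mm in x throughout. I worked from relative shifts, on which they agreed to about 0.1 mm. No check failed.

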